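# Open the detergent valve at the cleaning sink with its key

### The job

Take the orange-handled key out of its white holder and fit its blade fully into the slot of the blue valve knob, so that the key stands upright with its flange resting on the knob. With the key, turn the blue knob clockwise (seen from above) until its white pointer is within the green sector, then let go and leave the key standing in the knob. Do not turn the yellow knob.

Things in the scene. Friction and masses are not known exactly. Their poses are not given: they have to be found in the camera images.
- key: Loose key, 98 mm tall, 160 g, upright in a white block (90x70x40 mm). Origin: foot of the blade, 22 mm below the block's top; z up. Steel blade 36 (x) x 8 (y) x 22 mm; round flange 54 mm wide at z 22-28 mm, resting on the block, later on the knob; stem 14 mm thick; orange grip bar 60 (x) x 18 (y) mm at z 68-98 mm: pinch its 18 mm, lift 25 mm or more to free it. Half a turn gives the same shape.
- blue_slot (a point): Centre of the slot's mouth in the flat top of the blue knob, 60 mm above the counter; z up, x along the slot to the white pointer. Slot 52 (x) x 20 (y) mm, 26 mm deep, black floor. Knob 88 mm wide, captive on a fixed round base 132 mm wide whose white rim bears the green sector. The key's blade has 6 to 8 mm of play each way and 20 degrees of play before it drives the knob.
- blue_knob (a joint): Turn of the blue knob (rad), growing clockwise from above: 0 closed, starts below 0.15; green sector from 0.61 (35 degrees) to the stop at 0.87 (50 degrees). Light friction (0.1 N m), stays where left. From the blade parallel to the slot, the key must turn about 60 to 70 degrees clockwise to bring the knob there.
- yellow_knob (a joint): Turn of the yellow knob (rad), same make as the blue one, on its own base elsewhere on the counter; below 0.1 at the start. Must not be turned.
Mind the look-alikes: they are no part of the job. Leave any black or pink look-alike of the key alone.

How it is judged (in metres and radians):
On the way, in this order (a step that is already met when the one before it is completed fails the run):
1. the key's blade is down in the blue knob's slot while that knob is still short of the green sector (horizontal distance between key and blue_slot below 0.014 m and z of key in the frame of blue_slot below -0.012 m and value of joint blue_knob below 0.45 rad), for 0.1 s.
2. with the key in its slot, the blue knob is turned into the green sector (horizontal distance between key and blue_slot below 0.014 m and z of key in the frame of blue_slot below -0.012 m and value of joint blue_knob above 0.6 rad), for 0.1 s.
At the end, for the whole second after the job is handed in: The blue knob stands in the green sector (above 0.6 rad), the key stands in its slot with the blade at least 16 mm deep, within 14 mm of the slot's centre and 10 degrees of upright, at rest, and the yellow knob is still closed (below 0.25 rad) (value of joint blue_knob above 0.6 rad and horizontal distance between key and blue_slot below 0.014 m and z of key in the frame of blue_slot below -0.016 m and angle between key's own z axis and vertical below 0.18 rad and linear speed of key below 0.02 m/s and value of joint yellow_knob below 0.25 rad); the robot touches nothing.
It fails at once if the yellow knob is turned (value of joint yellow_knob above 0.25 rad).
It also fails if it takes over 42 s, if anything falls off the work surface, if the arm or the gripper's body presses on something with over 40 N, if the wrist force passes 120 N, or if a joint passes its speed limit or range.

### The arm

A 7-joint arm with a two-finger parallel gripper is mounted at the origin on the work surface. World frame = base frame: x ahead of the robot, y to its left, z up, the work surface at z = 0. Lengths are in m, angles in degrees, forces in N, time in s.
With the tool pointing down it reaches from about 0.4 to 0.85 m from the base axis. Payload 10.4 kg.
Tool frame: the origin (TCP) lies between the finger pads; the fingertips stand 11 mm ahead of it and the grasp point (between the pads) lies 8 mm behind it (env.tip_extent is the distance from the TCP to the fingertips, in m); y points along the fingers, z is the direction in which the jaws open and shut, and the axes are right-handed (so a half turn about y gives the same grasp; the last joint's range is limited). The gripper opens to 85 mm and grips with 20 to 120 N. Pads are 22 mm wide; open, the fingers measure 114 mm over their backs; the gripper's body (76 mm by 85 mm) begins 54 mm behind the grasp point. The pads swing forward as they close: fully open they stand 13 mm farther back than shut.
Start: joints at [-73.201, 19.034, -3.707, 83.658, 1.238, 77.344, -5.071], TCP at [0.194, 0.594, 0.242] pointing down, gripper open.
Joint ranges: [-148.97, 148.97], [-28.65, 121.19], [-84.17, 76.75], [9.2, 138.47], [-72.65, 252.65], [3.7, 117.97], [-149.18, 149.18]. Speed limits (degrees/s): [127.2, 127.2, 159.86, 159.86, 180, 180, 180].

### API

Orientations are given as [roll, pitch, yaw] about the fixed x, y, z axes, in that order (R = Rz(yaw) Ry(pitch) Rx(roll)).
In Python, from station import env gives the robot as it stands.
- The arm moves only by the tool carry_out, never from a script. Its argument "commands" is a list of rows, each a list of 6 numbers: the shift along the tool's x, y, z in mm, then the turn, a rotation vector about the tool's x, y, z in rad. A call has 1 to 10 rows; each row shifts and turns the commanded pose from where the row before left it, along the tool's axes as they then stand; what a row does not reach is not made up. A row lasts 1/8 s, in which the tool goes at most 62.5 mm and 10.7 degrees, less where a joint would pass 70% of its speed; a pose out of reach is approached as far as the arm can. A call is refused whole if a number of a shift passes 62.5 or a number of a turn 0.188, either way. A call with a gripper value outside its range is refused whole. "hand" is the finger opening in mm, from 0 to 85.4, set as the call begins (left out, the last holds). The fingers move at their own pace and stop on an object; "grip_force" is the grip in N (left out, the last holds). Time passes only in rows, so rows that do not move let the fingers close. It gives the time, the measured TCP pose, the force and the opening at its end, in the units of the state.
- env.get_obs(): the state, without advancing time (a new reading comes with each control period).
- env.camera(name): name is "scene" or "side" or "wrist"; returns the picture (384x512x3 uint8, red, green, blue); there is no depth.
- env.calibration(name): a dict with "fx", "fy", "cx", "cy" (pixels), "k1" (the pictures are not rectified: a ray, as slopes to the right and down, at radius r is drawn at 1 + k1 r^2 times it, then the intrinsics apply), "R" (3x3) and "t" (3): a world point X has camera coordinates R X + t. Camera axes: x right, y down, z forward; pixel columns grow to the right and rows downward; lengths in m; the calibration is good to about 2 mm. A picture is of the moment at which its call begins: read the wrist's pose just before it. calibration takes no time and is no camera call; for the wrist camera it gives the pose at the moment of the call.
- env.finish_job(): hands the job in, once; it reports no verdict.
The state is a dict: "time_s": time; "joint_pos": joint angles; "joint_vel": joint speeds; "joint_torque": joint torques, N m; "ee_pos": TCP position; "eef_rot": TCP orientation; "wrist_force": force on the tool from outside, world axes, zero at the start; "torque": the same for the moment, N m; "finger_gap": opening from 0.0 (shut) to 1.0 (fully open).
Only numpy, scipy, OpenCV 4.12 (cv2) and the standard library are available. Lean on these libraries where they do the work, as an engineer would, in place of code of your own. Each camera call takes 0.05 s, during which the arm holds its last target.

## Working session

There is one attempt and no reset: what is moved stays moved. The work goes in short steps, Python scripts to look and compute and a tool call to move; the robot and the scene stay as the last step left them, time stands still between calls to the robot, and variables do not carry over. Pictures are saved under pics/ and viewed, and the job is handed in when it is done.

Besides the shell and the picture viewer there is one more tool, called after "Emit:" by a JSON object that holds its "op" and its "data". carry_out: Moves the arm, as the interface text tells. Its arguments: {"type":"object","properties":{"commands":{"type":"array"},"hand":{"type":"number"},"grip_force":{"type":"number"}},"required":["commands"]}

```bash
mkdir -p pics; ls; python3 - <<'E'
from station import env
import cv2
o=env.get_obs(); print(o)
for n in ("scene","side","wrist"):
    c=env.calibration(n); print(n,c)
    cv2.imwrite(f"pics/{n}0.png",env.camera(n)[:,:,::-1])
E
```

```text
pics
{'time_s': 0.0, 'joint_pos': array([-73.20059502,  19.07220423,  -3.705081  ,  83.70355806,
         1.23774908,  77.34196236,  -5.06992571]), 'joint_vel': array([ 0.15666282, -0.05816477, -0.0238598 , -0.03771974,  0.01346274,
        0.06411211, -0.06593786]), 'joint_torque': array([-5.71582004e-04, -6.25451946e+01,  4.86957666e-02, -3.91589928e+01,
        1.61643099e-02,  1.02896095e-02,  3.05315304e-06]), 'ee_pos': array([0.19403299, 0.59376739, 0.24153371]), 'eef_rot': array([-9.00777730e+01, -4.26481145e-03, -1.80941939e+01]), 'wrist_force': array([-0.78987093, -0.67195807,  0.31259781]), 'torque': array([-0.01187528,  0.01746845, -0.01497945]), 'finger_gap': 0.998837988286137}
scene {'fx': 390.5087162957305, 'fy': 390.5087162957305, 'cx': 252.76040050808083, 'cy': 188.10912451055847, 'k1': -0.06803908805393959, 'R': array([[ 6.55021317e-01,  7.55610351e-01, -2.67518121e-04],
       [ 6.21081902e-01, -5.38603259e-01, -5.69353845e-01],
       [-4.30353745e-01,  3.72772754e-01, -8.22092530e-01]]), 't': array([-0.36632977, -0.30741629,  1.02605712])}
side {'fx': 387.514584998193, 'fy': 387.514584998193, 'cx': 259.36279635782046, 'cy': 189.39663299780977, 'k1': -0.0462642502674879, 'R': array([[ 0.99959556, -0.02533468,  0.01291758],
       [-0.01057962, -0.75293164, -0.65801369],
       [ 0.02639662,  0.6576109 , -0.75289516]]), 't': array([-0.52631016,  0.05701655,  0.75075467])}
wrist {'fx': 292.3826455333233, 'fy': 292.3826455333233, 'cx': 253.1106070969756, 'cy': 198.58262193186624, 'k1': 0.00020773314320535438, 'R': array([[ 0.31218185,  0.95002181, -0.00102463],
       [ 0.90424269, -0.29680749,  0.30700241],
       [ 0.29135487, -0.0967671 , -0.95170818]]), 't': array([-0.62366731, -0.03849583,  0.37954546])}
```

View pics/scene0.png

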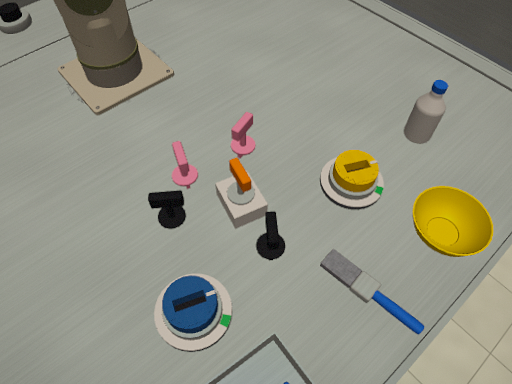

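View pics/side0.png

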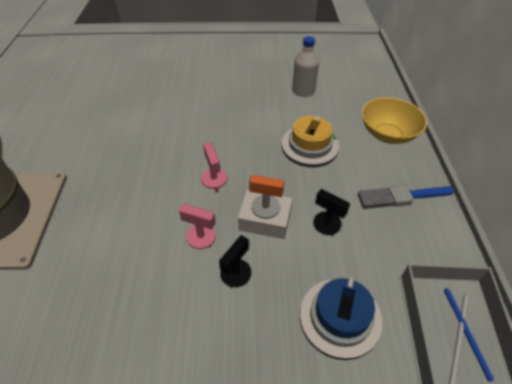

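View pics/wrist0.png

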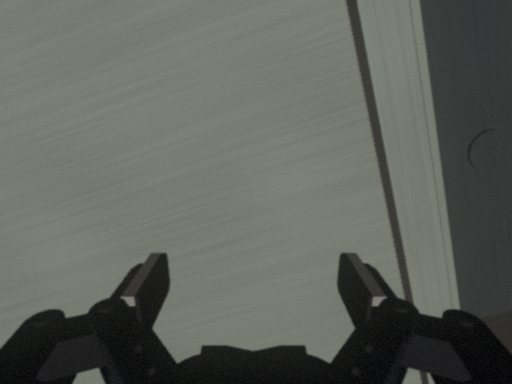

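```bash
cat > h.py <<'E'
import numpy as np, cv2
from station import env
from scipy.optimize import least_squares
def rays(n,px,c=None):
    c=c or env.calibration(n)
    p=(np.atleast_2d(px).astype(float)-[c['cx'],c['cy']])/[c['fx'],c['fy']]
    u=p.copy()
    for _ in range(20): u=p/(1+c['k1']*(u**2).sum(1,keepdims=True))
    d=np.c_[u,np.ones(len(u))]@c['R']
    return -c['R'].T@c['t'], d
def at_z(n,px,z,c=None):
    o,d=rays(n,px,c); return o+d*((z-o[2])/d[:,2])[:,None]
def proj(n,X,c=None):
    c=c or env.calibration(n)
    q=np.atleast_2d(X)@c['R'].T+c['t']; u=q[:,:2]/q[:,2:]
    u=u*(1+c['k1']*(u**2).sum(1,keepdims=True))
    return u*[c['fx'],c['fy']]+[c['cx'],c['cy']]
def crop(src,x0,y0,x1,y1,out,s=6):
    im=cv2.imread(src)[y0:y1,x0:x1]
    cv2.imwrite(out,cv2.resize(im,None,fx=s,fy=s,interpolation=cv2.INTER_CUBIC))
E
python3 - <<'E'
from h import *
crop('pics/scene0.png',205,150,285,225,'pics/c1.png',8)
crop('pics/side0.png',230,165,310,245,'pics/c2.png',7)
crop('pics/scene0.png',145,265,245,355,'pics/c3.png',6)
crop('pics/side0.png',290,265,390,365,'pics/c4.png',6)
E
```

```text
(no output)
```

View pics/c1.png

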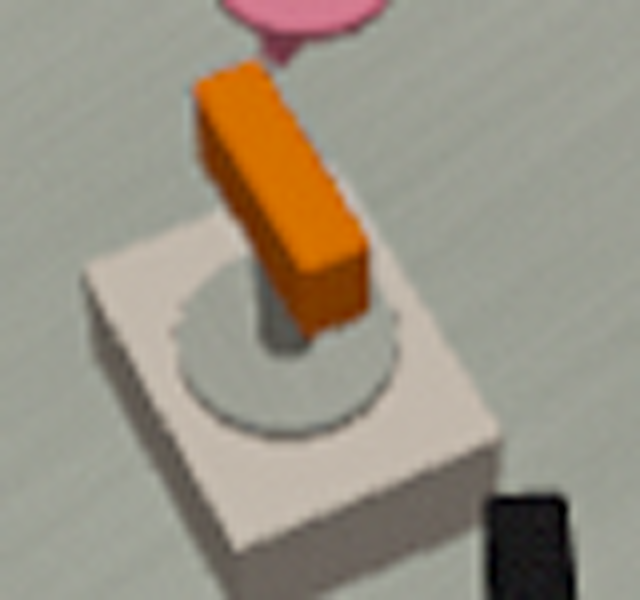

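View pics/c2.png

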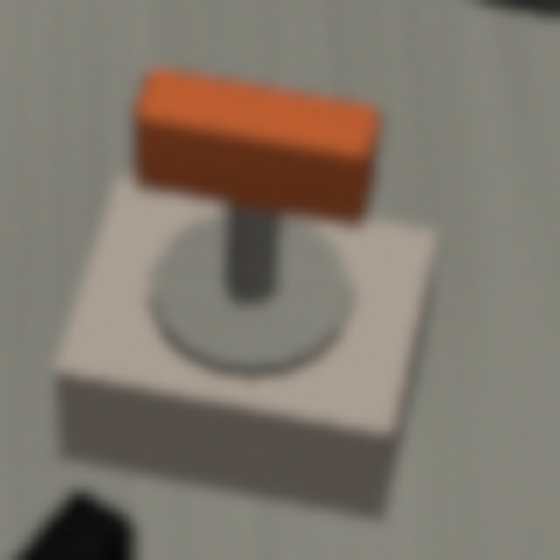

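View pics/c3.png

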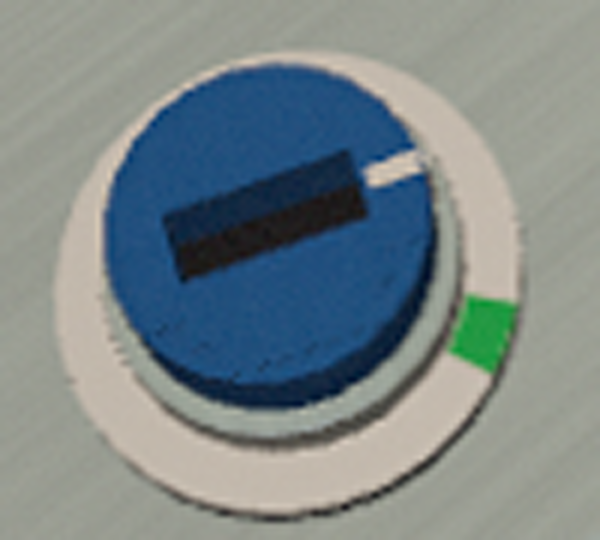

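View pics/c4.png

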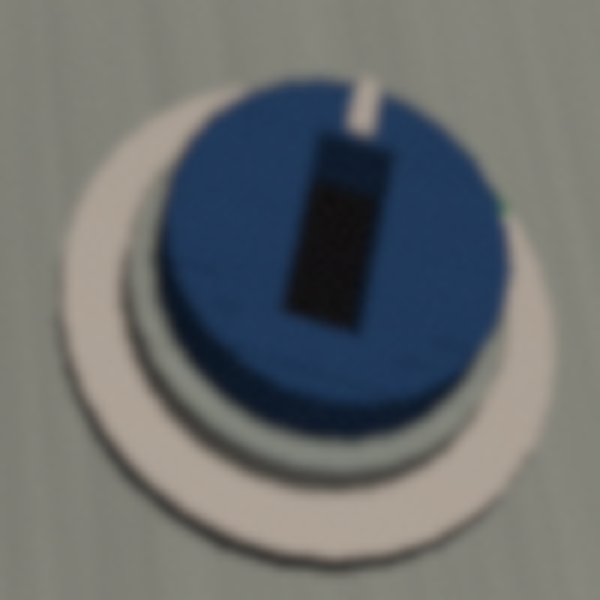

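```bash
python3 - <<'E'
from h import *
np.set_printoptions(precision=4,suppress=True)
def rep(name,n,pts,off,s,z):
    P=at_z(n,(np.array(pts)+0.5)/s-0.5+np.array(off),z)[:,:2]
    print(name,n); print(P); print(' mean',P.mean(0),'edges',np.linalg.norm(P-np.roll(P,-1,0),axis=1)); 
    (c,sz,a)=cv2.minAreaRect((P*1000).astype(np.float32)); 
    d=[np.degrees(np.arctan2(*(np.roll(P,-1,0)-P)[i][::-1])) for i in range(len(P))]; print(' ang',np.array(d))
rep('grip','scene',[(197,90),(253,62),(368,240),(305,272)],(205,150),8,.116)
rep('grip','side',[(150,70),(380,105),(365,157),(138,118)],(230,165),7,.116)
rep('block','scene',[(85,268),(235,550),(500,437)],(205,150),8,.04)
rep('block','side',[(58,372),(388,434),(438,232)],(230,165),7,.04)
rep('slot','scene',[(163,215),(350,150),(368,217),(182,282)],(145,265),6,.06)
rep('slot','side',[(318,130),(397,150),(358,332),(282,310)],(290,265),6,.06)
rep('pointer','scene',[(363,182),(425,160)],(145,265),6,.06)
rep('pointer','side',[(362,135),(370,80)],(290,265),6,.06)
rep('green','scene',[(468,298),(518,303),(492,372),(450,350)],(145,265),6,.02)
E
```

```text
grip scene
[[ 0.5099 -0.0137]
 [ 0.512   0.0011]
 [ 0.567  -0.0118]
 [ 0.5646 -0.0277]]
 mean [ 0.5384 -0.013 ] edges [0.0149 0.0566 0.0161 0.0564]
 ang [ 82.2249 -13.1694 -98.7758 165.5834]
grip side
[[ 0.5104  0.0016]
 [ 0.5672 -0.011 ]
 [ 0.5624 -0.0281]
 [ 0.5073 -0.0146]]
 mean [ 0.5368 -0.013 ] edges [0.0582 0.0178 0.0567 0.0165]
 ang [ -12.5564 -105.6849  166.1559   79.0505]
block scene
[[ 0.4857 -0.0345]
 [ 0.5722 -0.0575]
 [ 0.5895  0.0099]]
 mean [ 0.5491 -0.0274] edges [0.0895 0.0695 0.1129]
 ang [ -14.899    75.606  -156.8678]
block side
[[ 0.4857 -0.035 ]
 [ 0.5708 -0.0563]
 [ 0.5892  0.0113]]
 mean [ 0.5486 -0.0267] edges [0.0878 0.0701 0.1135]
 ang [ -14.0346   74.7806 -155.9089]
slot scene
[[ 0.6338 -0.2353]
 [ 0.6518 -0.1867]
 [ 0.6697 -0.1942]
 [ 0.6519 -0.2417]]
 mean [ 0.6518 -0.2145] edges [0.0518 0.0194 0.0508 0.0192]
 ang [  69.6925  -22.7873 -110.4933  160.3497]
slot side
[[ 0.6507 -0.1862]
 [ 0.6703 -0.1923]
 [ 0.6517 -0.2405]
 [ 0.6339 -0.2344]]
 mean [ 0.6516 -0.2133] edges [0.0206 0.0516 0.0189 0.0511]
 ang [ -17.4063 -111.0768  161.1501   70.7864]
pointer scene
[[ 0.6612 -0.1894]
 [ 0.6672 -0.1731]]
 mean [ 0.6642 -0.1812] edges [0.0174 0.0174]
 ang [  69.8315 -110.1685]
pointer side
[[ 0.6619 -0.1878]
 [ 0.6668 -0.1721]]
 mean [ 0.6644 -0.18  ] edges [0.0165 0.0165]
 ang [  72.6934 -107.3066]
green scene
[[ 0.6928 -0.182 ]
 [ 0.7029 -0.1724]
 [ 0.7129 -0.1898]
 [ 0.7008 -0.1947]]
 mean [ 0.7023 -0.1847] edges [0.014  0.02   0.0131 0.015 ]
 ang [  43.5194  -59.9345 -157.78    122.2407]
```

```bash
cat >> h.py <<'E'
def plan(tgt,n,start=None,tdir=None):
    """tgt x,y,z,yaw(deg, unwrapped relative to start); prints round rows"""
    o=env.get_obs()
    if start is None: start=[*o['ee_pos'],o['eef_rot'][2]]
    s=np.array(start,float); t=np.array(tgt,float)
    rows=[];cur=s.copy()
    for i in range(1,n+1):
        g=s+(t-s)*i/n
        d=(g-cur)[:3]*1000; a=np.radians(cur[3])
        r=[round(d[0]*np.cos(a)+d[1]*np.sin(a)),round(-d[2]),round(-d[0]*np.sin(a)+d[1]*np.cos(a)),0,round(-np.radians(g[3]-cur[3]),3),0]
        rows.append(r)
        cur[0]+=(r[0]*np.cos(a)-r[2]*np.sin(a))/1000; cur[1]+=(r[0]*np.sin(a)+r[2]*np.cos(a))/1000; cur[2]-=r[1]/1000; cur[3]-=np.degrees(r[4])
    print(rows); print('end',cur)
E
python3 - <<'E'
from h import *
np.set_printoptions(precision=3,suppress=True)
print(at_z('scene',[(185,175),(243,145),(172,216),(271,245)],0.0))
print(at_z('scene',[(180,152),(243,125),(167,198),(271,222)],0.09))
plan([.538,-.013,.19,-194],18)
E
```

```text
[[ 0.402 -0.055  0.   ]
 [ 0.419  0.093  0.   ]
 [ 0.468 -0.134  0.   ]
 [ 0.644 -0.028  0.   ]]
[[ 0.414 -0.06   0.09 ]
 [ 0.439  0.078  0.09 ]
 [ 0.486 -0.138  0.09 ]
 [ 0.643 -0.031  0.09 ]]
[[29, 3, -26, 0, np.float64(0.171), 0], [32, 3, -21, 0, np.float64(0.17), 0], [36, 3, -15, 0, np.float64(0.171), 0], [38, 2, -9, 0, np.float64(0.17), 0], [38, 3, -2, 0, np.float64(0.171), 0], [39, 3, 4, 0, np.float64(0.17), 0], [37, 3, 11, 0, np.float64(0.171), 0], [35, 3, 17, 0, np.float64(0.17), 0], [31, 3, 23, 0, np.float64(0.171), 0], [27, 3, 28, 0, np.float64(0.171), 0], [22, 3, 32, 0, np.float64(0.17), 0], [17, 2, 35, 0, np.float64(0.171), 0], [10, 3, 37, 0, np.float64(0.17), 0], [3, 3, 39, 0, np.float64(0.171), 0], [-3, 3, 39, 0, np.float64(0.17), 0], [-9, 3, 37, 0, np.float64(0.171), 0], [-16, 3, 36, 0, np.float64(0.171), 0], [-21, 3, 32, 0, np.float64(0.17), 0]]
end [   0.538   -0.013    0.19  -193.993]
```

Candidates at scene pixels: pink (180,165), pink (243,135), black (167,205), black (271,235), orange in the white block (240,180). I choose the orange one; the close crop confirms the orange bar, the grey flange and the white block. The valve is the blue knob at (190,303), not the yellow one at (355,172).

Emit:
{"op": "carry_out", "data": {"commands": [[29,3,-26,0,0.171,0],[32,3,-21,0,0.17,0],[36,3,-15,0,0.171,0],[38,2,-9,0,0.17,0],[38,3,-2,0,0.171,0],[39,3,4,0,0.17,0],[37,3,11,0,0.171,0],[35,3,17,0,0.17,0],[31,3,23,0,0.171,0]], "hand": 85}}

```text
time_s: 1.27
ee_pos: [0.3665, 0.2896, 0.2161]
eef_rot: [-90.0, 0.0, -106.4]
wrist_force: [0.2, -0.3, 0.6]
finger_gap: 0.994
```

```bash
python3 - <<'E'
from h import *
o=env.get_obs(); print(o['time_s'],o['ee_pos'],o['eef_rot'],o['joint_pos'])
plan([.538,-.013,.17,-194],10)
E
```

```text
1.275 [0.36654907 0.28964368 0.21614207] [-9.00071869e+01  3.99790146e-03 -1.06361916e+02] [-58.29249356  -0.54830128  14.37508736 109.39867675   0.13516292
  71.13259867 -60.32366164]
[[24, 5, 25, 0, np.float64(0.153), 0], [20, 4, 28, 0, np.float64(0.153), 0], [16, 5, 32, 0, np.float64(0.153), 0], [11, 4, 33, 0, np.float64(0.153), 0], [5, 5, 34, 0, np.float64(0.153), 0], [0, 5, 35, 0, np.float64(0.153), 0], [-5, 4, 34, 0, np.float64(0.153), 0], [-10, 5, 33, 0, np.float64(0.153), 0], [-16, 5, 32, 0, np.float64(0.153), 0], [-19, 4, 28, 0, np.float64(0.153), 0]]
end [ 5.37716414e-01 -1.27133892e-02  1.70142069e-01 -1.94024458e+02]
```

Emit:
{"op": "carry_out", "data": {"commands": [[24,5,25,0,0.153,0],[20,4,28,0,0.153,0],[16,5,32,0,0.153,0],[11,4,33,0,0.153,0],[5,5,34,0,0.153,0],[0,5,35,0,0.153,0],[-5,4,34,0,0.153,0],[-10,5,33,0,0.153,0],[-16,5,32,0,0.153,0],[-19,4,28,0,0.153,0]]}}

```text
time_s: 2.52
ee_pos: [0.5393, -0.0115, 0.17]
eef_rot: [-90.0, -0.0, 166.0]
wrist_force: [-0.1, 0.1, 0.3]
finger_gap: 0.992
```

```bash
python3 - <<'E'
from h import *
o=env.get_obs(); print(o['time_s'],o['ee_pos'],o['eef_rot'],o['joint_pos'])
c=env.calibration('wrist')
cv2.imwrite('pics/w1.png',env.camera('wrist')[:,:,::-1])
print(proj('wrist',[[.538,-.013,.116]],c))
y=o['eef_rot'][2]
if y>0:y-=360
plan([.538,-.013,.092,-194],5,[*o['ee_pos'],y])
E
```

```text
2.525 [ 0.53934567 -0.01153612  0.17001626] [-9.00020400e+01 -9.41857620e-03  1.66009096e+02] [ -35.86722218   12.53385863   36.71892348  103.81835699   -8.1509543
   66.30102316 -100.50330601]
[[254.96866936 226.14152947]]
[[0, 16, 0, 0, np.float64(0.0), 0], [0, 15, 1, 0, np.float64(0.0), 0], [1, 16, 0, 0, np.float64(0.0), 0], [0, 15, 0, 0, np.float64(0.0), 0], [0, 16, 1, 0, np.float64(0.0), 0]]
end [ 5.37891802e-01 -1.32350223e-02  9.20162592e-02 -1.93990904e+02]
```

View pics/w1.png

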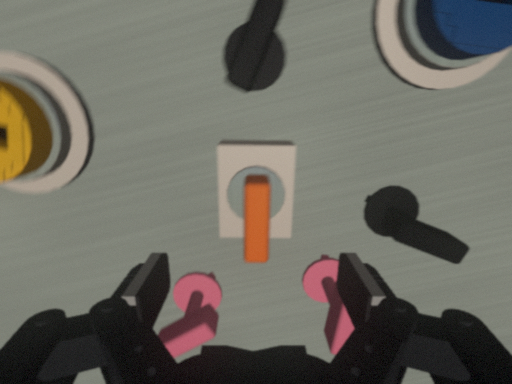

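The wrist view shows the orange bar centred between the fingers at (257,220), aligned with them and clear of the look-alikes. Descending and gripping.

Emit:
{"op": "carry_out", "data": {"commands": [[0,16,0,0,0,0],[0,15,1,0,0,0],[1,16,0,0,0,0],[0,15,0,0,0,0],[0,16,1,0,0,0],[0,0,0,0,0,0]]}}

```text
time_s: 3.32
ee_pos: [0.5367, -0.0123, 0.0909]
eef_rot: [-89.9, -0.1, 166.3]
wrist_force: [-0.4, 0.2, 0.5]
finger_gap: 0.996
```

Emit:
{"op": "carry_out", "data": {"commands": [[0,0,0,0,0,0],[0,0,0,0,0,0],[0,0,0,0,0,0],[0,0,0,0,0,0],[0,0,0,0,0,0],[0,0,0,0,0,0]], "hand": 5, "grip_force": 70}}

```text
time_s: 4.08
ee_pos: [0.5379, -0.0122, 0.0927]
eef_rot: [-90.0, 0.0, 166.3]
wrist_force: [-0.3, -1.0, 5.7]
finger_gap: 0.2
```

```bash
python3 - <<'E'
from h import *
o=env.get_obs(); print(o['time_s'],o['ee_pos'],o['eef_rot'],o['wrist_force'],o['finger_gap']*85.4)
cv2.imwrite('pics/s2.png',env.camera('side')[:,:,::-1])
crop('pics/s2.png',200,100,340,250,'pics/s2c.png',4)
E
```

```text
4.075 [ 0.53792201 -0.01223113  0.09269497] [-9.00225393e+01  4.30263376e-02  1.66292954e+02] [-0.25201385 -1.04631419  5.69024652] 17.039259241944595
```

View pics/s2c.png

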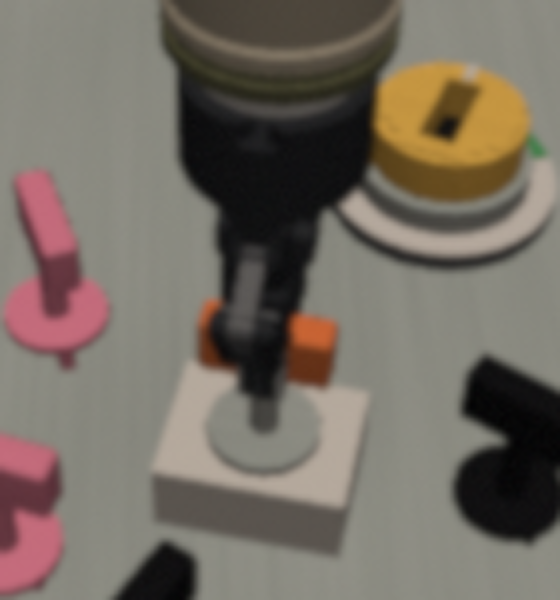

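Bar pinched centrally at about 17 mm opening. Lifting.

Emit:
{"op": "carry_out", "data": {"commands": [[0,-10,0,0,0,0],[0,-15,0,0,0,0],[0,-15,0,0,0,0],[0,-20,0,0,0,0],[0,-20,0,0,0,0],[0,-20,0,0,0,0],[0,-10,0,0,0,0],[0,0,0,0,0,0]]}}

```text
time_s: 5.12
ee_pos: [0.5378, -0.0122, 0.203]
eef_rot: [-90.0, 0.1, 166.3]
wrist_force: [0.1, 0.3, -1.1]
finger_gap: 0.205
```

```bash
python3 - <<'E'
from h import *
o=env.get_obs(); print(o['time_s'],o['ee_pos'],o['eef_rot'],o['wrist_force'],o['finger_gap']*85.4)
cv2.imwrite('pics/s3.png',env.camera('side')[:,:,::-1])
crop('pics/s3.png',200,80,340,250,'pics/s3c.png',4)
y=o['eef_rot'][2]
if y>0:y-=360
plan([.6517,-.214,.203,-109.5],10,[*o['ee_pos'],y])
E
```

```text
5.125 [ 0.53782605 -0.01216717  0.20297151] [-9.00472217e+01  6.05531671e-02  1.66297822e+02] [ 0.12294127  0.316541   -1.1395092 ] 17.484196782513216
[[-16, 0, 17, 0, np.float64(-0.147), 0], [-13, 0, 19, 0, np.float64(-0.147), 0], [-10, 0, 21, 0, np.float64(-0.147), 0], [-7, 0, 22, 0, np.float64(-0.147), 0], [-4, 0, 23, 0, np.float64(-0.147), 0], [-1, 0, 23, 0, np.float64(-0.147), 0], [3, 0, 23, 0, np.float64(-0.147), 0], [7, 0, 22, 0, np.float64(-0.147), 0], [9, 0, 21, 0, np.float64(-0.147), 0], [13, 0, 20, 0, np.float64(-0.147), 0]]
end [   0.65165423   -0.21436434    0.20297151 -109.47738189]
```

View pics/s3c.png

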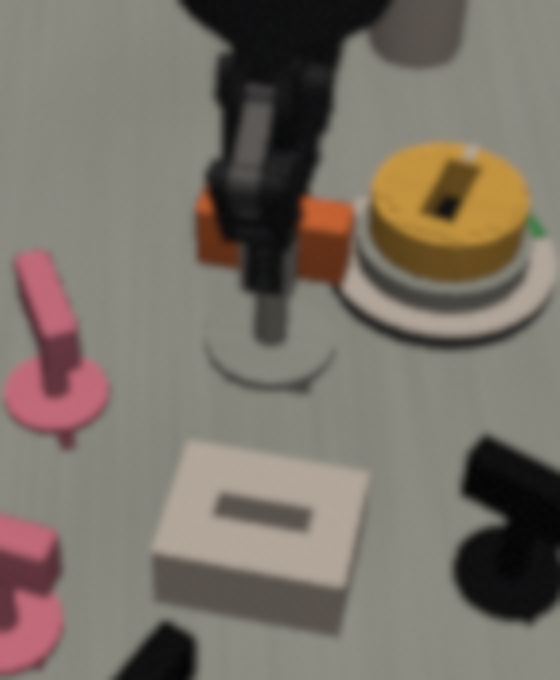

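The key is out of the block and looks upright; the block's slot is empty. Moving over the blue knob.

Emit:
{"op": "carry_out", "data": {"commands": [[-16,0,17,0,-0.147,0],[-13,0,19,0,-0.147,0],[-10,0,21,0,-0.147,0],[-7,0,22,0,-0.147,0],[-4,0,23,0,-0.147,0],[-1,0,23,0,-0.147,0],[3,0,23,0,-0.147,0],[7,0,22,0,-0.147,0],[9,0,21,0,-0.147,0],[13,0,20,0,-0.147,0]]}}

```text
time_s: 6.42
ee_pos: [0.6514, -0.2147, 0.2008]
eef_rot: [-90.1, 0.0, -109.2]
wrist_force: [1.2, -0.0, -1.5]
finger_gap: 0.2
```

Emit:
{"op": "carry_out", "data": {"commands": [[0,10,0,0,0,0],[0,14,0,0,0,0],[0,14,0,0,0,0],[0,10,0,0,0,0],[0,0,0,0,0,0]]}}

```text
time_s: 7.05
ee_pos: [0.6509, -0.2138, 0.1532]
eef_rot: [-90.1, -0.0, -109.5]
wrist_force: [0.6, -0.5, -1.9]
finger_gap: 0.202
```

```bash
python3 - <<'E'
from h import *
o=env.get_obs(); print(o['time_s'],o['ee_pos'],o['eef_rot'],o['wrist_force'],o['joint_pos'])
for n in('side','scene'): cv2.imwrite(f'pics/{n}4.png',env.camera(n)[:,:,::-1])
crop('pics/side4.png',270,200,410,370,'pics/a4.png',3.5)
crop('pics/scene4.png',130,200,260,360,'pics/b4.png',3.5)
cv2.imwrite('pics/ab4.png',np.hstack([cv2.resize(cv2.imread(f'pics/{k}4.png'),(400,500)) for k in'ab']))
print(proj('side',[.6517,-.214,.06]),proj('scene',[.6517,-.214,.06]))
E
```

```text
7.05 [ 0.65089306 -0.21377328  0.15316771] [-9.00995192e+01 -7.34762843e-04 -1.09469138e+02] [ 0.58152703 -0.48138435 -1.93529382] [ -4.20107995  31.56732847  26.7758502   80.97342075 -14.44729667
  70.95757985   4.42356614]
[[346.23548123 303.02474852]] [[189.15940022 300.28899976]]
```

View pics/ab4.png

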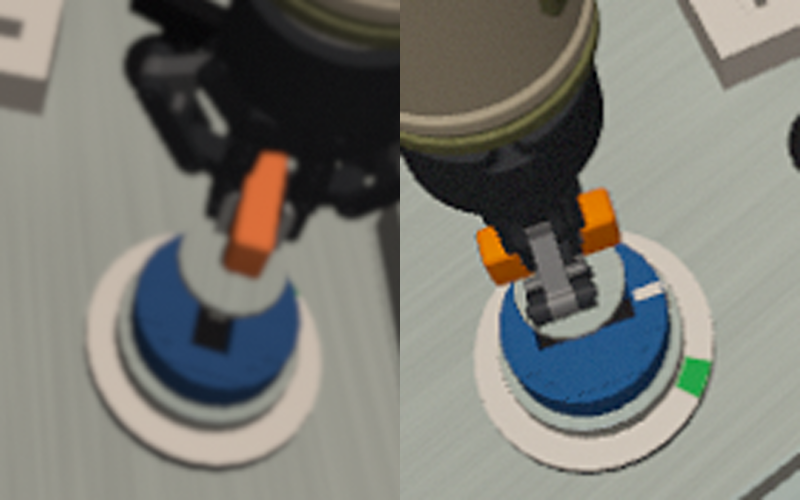

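Both views show the blade just above the slot and parallel to it. Inserting gently.

Emit:
{"op": "carry_out", "data": {"commands": [[0,8,1,0,0,0],[0,8,0,0,0,0],[0,8,0,0,0,0],[0,6,0,0,0,0],[0,5,0,0,0,0],[0,4,0,0,0,0],[0,0,0,0,0,0]]}}

```text
time_s: 8.02
ee_pos: [0.6522, -0.2147, 0.115]
eef_rot: [-90.0, 0.0, -109.5]
wrist_force: [-1.1, 0.8, -1.0]
finger_gap: 0.199
```

```bash
python3 - <<'E'
from h import *
o=env.get_obs(); print(o['time_s'],o['ee_pos'],o['eef_rot'],o['wrist_force'],o['torque'])
for n in('side','scene'): cv2.imwrite(f'pics/{n}5.png',env.camera(n)[:,:,::-1])
crop('pics/side5.png',270,200,410,370,'pics/a5.png',3.5)
crop('pics/scene5.png',130,200,260,360,'pics/b5.png',3.5)
cv2.imwrite('pics/ab5.png',np.hstack([cv2.resize(cv2.imread(f'pics/{k}5.png'),(400,500)) for k in'ab']))
E
```

```text
8.025 [ 0.65221123 -0.2146585   0.11497583] [-9.00227787e+01  3.21274360e-03 -1.09479008e+02] [-1.10107067  0.78322374 -1.01064066] [-0.01298763  0.00127168 -0.04890444]
```

View pics/ab5.png

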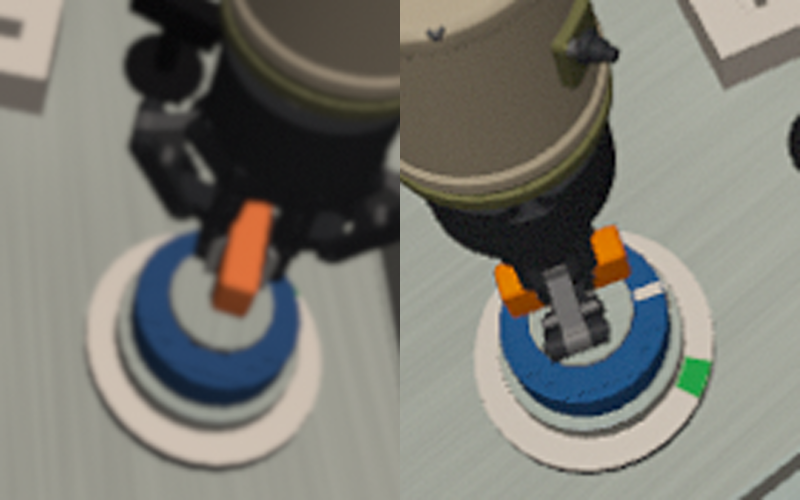

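Blade down without contact force (flange about 2 mm above the knob, pointer unmoved). Seating it and turning clockwise.

Emit:
{"op": "carry_out", "data": {"commands": [[0,1,0,0,0,0],[0,0,0,0,0.12,0],[0,0,0,0,0.12,0],[0,0,0,0,0.12,0],[0,0,0,0,0.12,0],[0,0,0,0,0.12,0],[0,0,0,0,0.12,0],[0,0,0,0,0.12,0],[0,0,0,0,0.12,0],[0,0,0,0,0,0]]}}

```text
time_s: 9.38
ee_pos: [0.6523, -0.2144, 0.1143]
eef_rot: [-90.0, -0.0, -164.4]
wrist_force: [-0.8, 0.5, -0.1]
finger_gap: 0.205
```

```bash
python3 - <<'E'
from h import *
o=env.get_obs(); print(o['time_s'],o['ee_pos'],o['eef_rot'],o['wrist_force'],o['torque'],o['joint_pos'])
for n in('side','scene'): cv2.imwrite(f'pics/{n}6.png',env.camera(n)[:,:,::-1])
crop('pics/side6.png',270,200,410,370,'pics/a6.png',3.5)
crop('pics/scene6.png',130,200,260,360,'pics/b6.png',3.5)
cv2.imwrite('pics/ab6.png',np.hstack([cv2.resize(cv2.imread(f'pics/{k}6.png'),(400,500)) for k in'ab']))
E
```

```text
9.375 [ 0.65228668 -0.21441769  0.11430093] [-9.00177193e+01 -1.32539819e-02 -1.64425169e+02] [-0.80513966  0.54145763 -0.13848568] [ 0.18624064  0.29502185 -0.01768988] [-11.12523806  36.18050814  37.40012164  83.32964291 -22.72673756
  68.18072011 -45.01371531]
```

View pics/ab6.png

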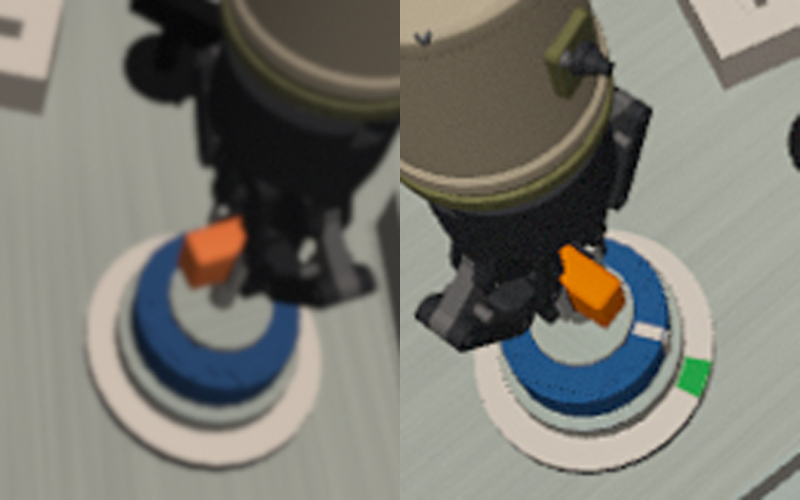

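```bash
python3 - <<'E'
from h import *
p=at_z('scene',[130+250/3.077,200+332/3.125],.06)[0]; g=at_z('scene',[[130+(x-400)/3.077,200+y/3.125] for x,y in((683,357),(680,388),(710,362),(697,395))],.02)
f=lambda q:np.degrees(np.arctan2(q[1]+.214,q[0]-.6517))
print(p,f(p),[f(q) for q in g])
E
```

```text
[ 0.68223501 -0.19316986  0.06      ] 34.30073343202146 [np.float64(37.69584471346722), np.float64(20.758588232502607), np.float64(37.97198684353036), np.float64(21.78968218648026)]
```

The pointer (scene crop (650,332)) is now at 34°, just inside the sector, which spans 22–38°. Turning about 6° more for margin.

Emit:
{"op": "carry_out", "data": {"commands": [[0,0,0,0,0.06,0],[0,0,0,0,0.05,0],[0,0,0,0,0,0],[0,0,0,0,0,0]]}}

```text
time_s: 9.98
ee_pos: [0.6523, -0.2145, 0.1143]
eef_rot: [-90.0, 0.0, -170.7]
wrist_force: [-1.8, 2.4, 0.2]
finger_gap: 0.201
```

```bash
python3 - <<'E'
from h import *
o=env.get_obs(); print(o['time_s'],o['ee_pos'],o['eef_rot'],o['wrist_force'],o['torque'])
cv2.imwrite('pics/scene7.png',env.camera('scene')[:,:,::-1])
crop('pics/scene7.png',145,265,245,355,'pics/b7.png',6)
E
```

```text
9.975 [ 0.65230034 -0.21446688  0.11427611] [-9.00334268e+01  8.74738771e-04 -1.70661119e+02] [-1.77550902  2.4180914   0.19945263] [ 0.59348882  0.36909155 -0.0155589 ]
```

View pics/b7.png

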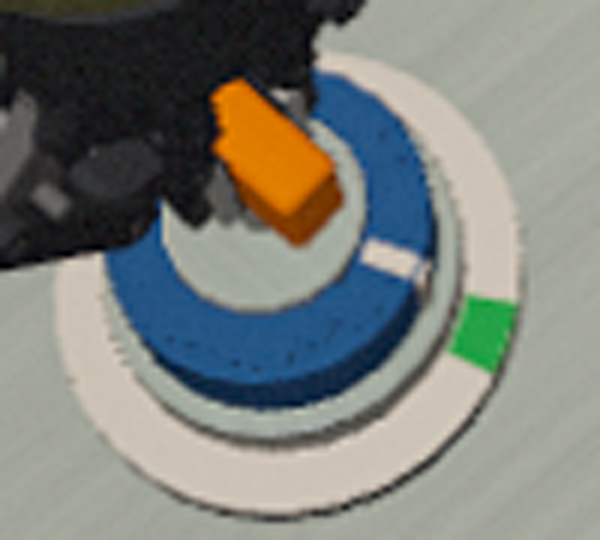

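```bash
python3 - <<'E'
from h import *
for q in((363,250),(392,259),(420,267)):
    p=at_z('scene',(np.array(q)+.5)/6-.5+[145,265],.06)[0]
    print(p,np.degrees(np.arctan2(p[1]+.214,p[0]-.6517)))
E
```

```text
[ 0.67590827 -0.20056403  0.06      ] 29.03097158836988
[ 0.68278418 -0.19624037  0.06      ] 29.7410515107081
[ 0.68925189 -0.19197517  0.06      ] 30.39236265824768
```

Pointer at 29.7°, the middle of the sector. Lowering the last millimetre, releasing and retreating straight up.

Emit:
{"op": "carry_out", "data": {"commands": [[0,1,0,0,0,0],[0,0,0,0,0,0],[0,0,0,0,0,0]]}}

```text
time_s: 10.4
ee_pos: [0.6524, -0.2145, 0.1132]
eef_rot: [-90.0, 0.0, -170.8]
wrist_force: [-1.4, 3.3, 0.5]
finger_gap: 0.199
```

Emit:
{"op": "carry_out", "data": {"commands": [[0,0,0,0,0,0],[0,0,0,0,0,0],[0,0,0,0,0,0],[0,0,0,0,0,0],[0,0,0,0,0,0]], "hand": 60}}

```text
time_s: 11.02
ee_pos: [0.6524, -0.2148, 0.1133]
eef_rot: [-90.0, 0.0, -170.8]
wrist_force: [-0.2, 0.1, -0.9]
finger_gap: 0.701
```

```bash
python3 - <<'E'
from h import *
o=env.get_obs(); print(o['time_s'],o['ee_pos'],o['eef_rot'],o['wrist_force'],o['finger_gap']*85.4)
cv2.imwrite('pics/w8.png',env.camera('wrist')[:,:,::-1])
E
```

```text
11.025 [ 0.6523534  -0.21479866  0.11330483] [-8.99978973e+01  7.19075959e-03 -1.70789244e+02] [-0.21369754  0.10389235 -0.8675923 ] 59.871604992206215
```

View pics/w8.png

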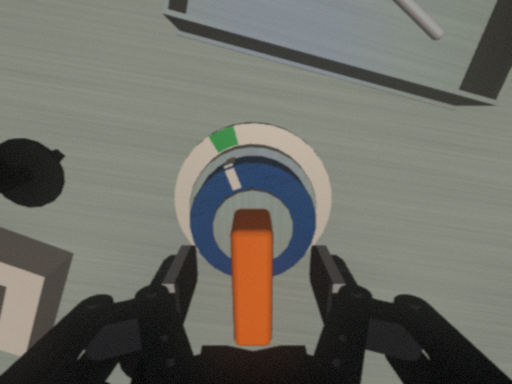

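The wrist view shows the pointer (232,177) aimed at the green sector (224,138), with the bar free between the open fingers. Rising.

Emit:
{"op": "carry_out", "data": {"commands": [[0,-6,0,0,0,0],[0,-15,0,0,0,0],[0,-20,0,0,0,0],[0,-25,0,0,0,0],[0,-25,0,0,0,0],[0,-25,0,0,0,0],[0,-15,0,0,0,0],[0,0,0,0,0,0],[0,0,0,0,0,0]]}}

```text
time_s: 12.2
ee_pos: [0.652, -0.2145, 0.2434]
eef_rot: [-90.0, -0.1, -170.8]
wrist_force: [-0.4, 0.5, 0.1]
finger_gap: 0.707
```

```bash
python3 - <<'E'
from h import *
o=env.get_obs(); print(o['time_s'],o['ee_pos'],o['wrist_force'])
for n in('side','scene'): cv2.imwrite(f'pics/{n}9.png',env.camera(n)[:,:,::-1])
crop('pics/side9.png',290,230,390,360,'pics/a9.png',4)
crop('pics/scene9.png',145,230,245,360,'pics/b9.png',4)
cv2.imwrite('pics/ab9.png',np.hstack([cv2.imread(f'pics/{k}9.png') for k in'ab']))
E
```

```text
12.2 [ 0.65201794 -0.21452837  0.2433932 ] [-0.41751665  0.49019927  0.11737067]
```

View pics/ab9.png

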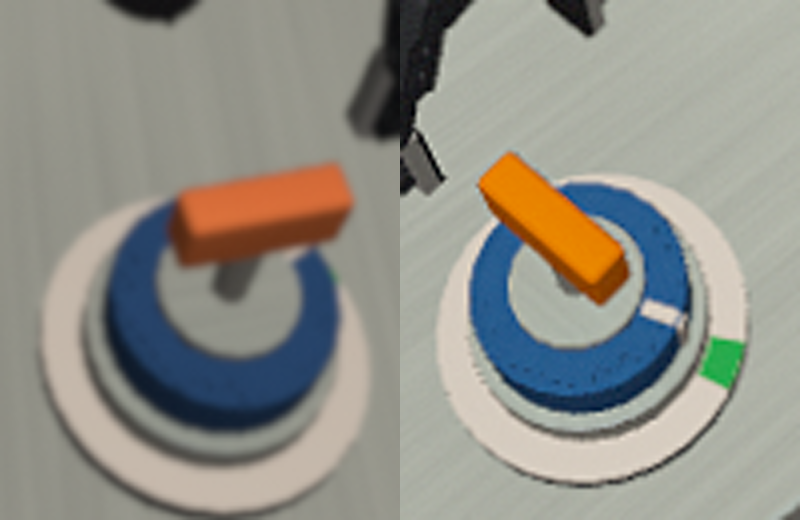

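View pics/scene9.png

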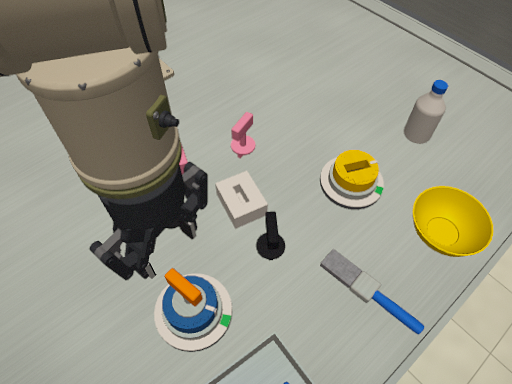

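```bash
python3 - <<'E'
from h import *
s=at_z('side',np.array([[180,195],[335,165],[352,202],[190,237]])/4+[290,230],.136).mean(0)
c=at_z('scene',np.array([[480,185],[512,153],[627,252],[597,288]])/4+[145-100,230],.136).mean(0)
fs=at_z('side',np.array([[230,282]])/4+[290,230],.066); fc=at_z('scene',np.array([[575-400,282]])/4+[145,230],.066)
p=at_z('scene',np.array([[663-400,313]])/4+[145,230],.06)[0]
print(s,c,fs,fc,np.degrees(np.arctan2(p[1]+.214,p[0]-.6517)))
E
```

```text
[ 0.65102276 -0.21558179  0.136     ] [ 0.65520878 -0.21413505  0.136     ] [[ 0.65271057 -0.21275677  0.066     ]] [[ 0.65373348 -0.21525683  0.066     ]] 29.284454964579123
```

```bash
python3 -c "
from station import env
print(env.finish_job())"
```

```text
the job is handed in; nothing more can be done
None
```

I took the orange key out of its block, lowered it into the blue knob's slot and turned the knob clockwise into the green sector. I then let go, rose clear and handed the job in at about 12.3 s; no verdict was reported.

My last checks, from the scene and side pictures:
- **Blue knob:** the pointer stood at about 29° in world bearing, near the middle of the green sector (22–38°). That is about 43° of knob turn.
- **Key position:** the flange was concentric with the knob, with no visible gap. The measured centre was within about 2 mm of the slot's centre.
- **Key tilt:** upright to about 3°. The two cameras disagreed by about 4 mm on where the top of the bar is, which is within the error of reading pixels.
- **Yellow knob:** it looked unmoved.
- **Robot:** the gripper was clear of the key and the wrist force was close to zero.

No check failed.

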